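Set the press's hold-down nip by the drag on a setting blade

ROBOT

A 6-joint arm with a two-finger parallel gripper is mounted at the origin on the work surface. World frame = base frame: x ahead of the robot, y to its left, z up, the work surface at z = 0. Lengths are in mm, angles in degrees, forces in N, time in s.
With the tool pointing down it reaches from about 350 to 800 mm from the base axis. Payload 7.3 kg.
Tool frame: the origin (TCP) lies on the centre line of the jaws, within the pads' length; the fingertips stand 19 mm ahead of it and the grasp point (between the pads) is the TCP; z points along the fingers, y is the line along which they close (so a half turn about z gives the same grasp; the last joint's range is limited). The gripper opens to 85 mm and grips with 20 to 120 N. Pads are 22 mm wide; open, the fingers measure 114 mm over their backs; the gripper's body (76 mm by 85 mm) begins 54 mm behind the grasp point. The pads swing forward as they close: fully open they stand 13 mm farther back than shut.
Start: joints at [-79.125, 19.595, 87.324, -0, 73.075, -8.365], TCP at [173.023, -495.687, 250.322] pointing down, gripper open.
Joint ranges: [-145.02, 145.02], [-44.19, 115.74], [2.07, 154.8], [-57.11, 237.11], [16.16, 152.29], [-177.93, 177.93]. Speed limits (degrees/s): [147.25, 147.25, 180, 180, 180, 180].

INTERFACE

Orientations are given as [roll, pitch, yaw] about the fixed x, y, z axes, in that order (R = Rz(yaw) Ry(pitch) Rx(roll)).
In Python, from bench import ctrl, viewer, spotter gives the robot as it stands.
- The arm moves only by the tool apply_moves, never from a script. Its argument "targets" is text: rows parted by semicolons, each of 7 numbers parted by spaces: the shift along the tool's x, y, z normalised to -1 to 1, where 1 is 0.03 m, then the turn, a rotation vector about the tool's x, y, z normalised to -1 to 1, where 1 is 6 degrees, then the finger opening in mm, from 0 to 85.4. In form: dx dy dz ax ay az hand; .... A call has exactly 8 rows; each row shifts and turns the commanded pose from where the row before left it, along the tool's axes as they then stand; what a row does not reach is not made up. A row lasts 1/12 s, in which the tool goes at most 41.7 mm and 7.16 degrees, less where a joint would pass 70% of its speed; a pose out of reach is approached as far as the arm can. A call with a number of a shift or a turn outside -1 to 1 is refused whole. A call with a gripper value outside its range is refused whole. The fingers move at their own pace and stop on an object; "squeeze" is the grip in N (left out, the last holds). Time passes only in rows, so rows that do not move let the fingers close, or fill a call up. It gives the time, the measured TCP pose, the force, the opening and the grip force at its end, in the units of the state.
- ctrl.get_obs(): the state, without advancing time (a new reading comes with each control period).
- viewer.capture(name): name is "side" or "top" or "wrist"; returns (picture, depth): 480x640x3 uint8, red, green, blue; 480x640 float32, mm along the optical axis (not along the pixel's ray), 0 where there is no reading.
- viewer.calibration(name): a dict with "fx", "fy", "cx", "cy" (pixels), "D" ([k1, k2, p1, p2, k3] as OpenCV has them; the pictures are not rectified), "eye" and "orientation" of the camera in the world; the wrist camera has in their place "mount" (4x4, takes a point from camera to tool coordinates, whose origin is the TCP and whose axes are the flange's). Camera axes: x right, y up, looking along -z (the intrinsics and any distortion apply to the point x, -y, -z); pixel columns grow to the right and rows downward; lengths in mm; the calibration is good to about 2 mm. A picture is of the moment at which its call begins: read the wrist's pose just before it. calibration takes no time and is no camera call.
- ctrl.hand_in(): hands the job in; it is judged then, once.
Trained networks look in the newest picture that a camera, given by its name, has taken for a name from the list of things; names that differ only in an ending like _2 or _b are one class to them, and where a whole thing is asked for, a point or a joint stands for the part that bears it (a point fixed in the world has none). Each returns a list of dicts, best first, with "score" (0 to 1); they miss things now and then, are a little off and sometimes report something else, mostly with a low value. They report only what shows in the picture. A call takes as long as a camera call. They do not tell look-alikes from the thing itself.
- spotter.regions_of(camera, query): "region" (480x640 bool, what is visible of it) and "position" ([column, row] in pixels, amid what is visible of it).
- spotter.mark_of(camera, query): "position" ([column, row] in pixels: a listed point, or the origin of a listed thing).
The state is a dict: "time_s": time; "joint_pos": joint angles; "qvel": joint speeds; "tau": joint torques, N m; "tcp_pos": TCP position; "ee_rot": TCP orientation; "wrist_force": force on the tool from outside, world axes, zero at the start; "ft_torque": the same for the moment, N m; "opening": opening from 0.0 (shut) to 1.0 (fully open); "gripper_force": force on a finger pad.
Only numpy, scipy, OpenCV 4.12 (cv2) and the standard library are available. Lean on these libraries where they do the work, as an engineer would, in place of code of your own. Each camera call takes 0.05 s, during which the arm holds its last target. There are 200 camera calls.

TASK

Set the nip of the small bench press with the square-ended setting blade. Draw that blade out of its sheath, lay it down and take it again by its upright grip, slide it loosely at least 30 mm into the press's gap and let go; then swing the cam lever until the sprung plate nips the blade with about 8 N, so that it drags but still slides. Holding the grip, draw the nipped blade straight out to feel that drag, and leave it lying flat in the white tray with the lever left as set; leave the other gauge, the bottle, the pliers and the moulded cover alone.

Things in the scene. Friction and masses are not known exactly. Their poses are not given: they have to be found in the camera images.
- gauge: Square-ended setting gauge, loose, 0.1-0.16 kg: flat steel blade 136 x 24 x 5 mm, on its rear end an upright black grip 36 long (x), 14 thick (y), top 38 mm above the underside. Origin: underside, below mid-grip; x along the blade (bare from x = 18) to its tip at x = 118, z up. Starts flat in sheath_a, grip inside, only the last 42 mm of blade showing; comes out straight along its +x.
- tip (a point): Middle of the gauge's square tip, half-way up its thickness (gauge frame: 118, 0, 2.5 mm).
- gauge_round: The other gauge, to be left alone: same build, but its blade is only 14 mm wide with a round end, tip at x = 110 mm. It lies in sheath_b.
- sheath_a: Fixed aluminium tunnel holding the square-ended gauge; the two sheaths swap places between starts. 42 mm wide, 60 high, closed at the back, x = -28 to 76 mm in its frame, open at +x. Floor top 12 mm above the table, 32 mm between walls, roof underside at 56 mm. The gauge in it has the same x, y origin and yaw, 12 mm higher.
- sheath_b: The same sheath, holding the round-ended gauge.
- press: Small fixed bench press. Origin on the table under the front edge of the gap; x from the open front into the press, y left, z up. Base 250 x 130 x 20 mm; white head 60 mm wide, x = 2 to 98, z = 90 to 120 mm. Two steel pillars (12 mm diameter) at x = 25, y = +-26 leave 40 mm between them for the blade. Sprung plate: x = 0 to 50, 84 wide, 18 mm thick.
- die: Fixed lower die, a steel block 80 mm wide; its flat top is the gap's lower face and runs forward as an apron on which the gauge can lie. Origin: on the top, at the gap's front edge, mid-width (so the tip's x in this frame is its depth in the gap); axes as the press's. The top runs from x = -125 to +50 mm; shims set it 42.5 to 45 mm above the table.
- plate_edge (a point): Middle of the front lower edge of the sprung hold-down plate. Its height over the die's top is the gap: 7.7 to 12 mm at the start. The lever lowers the plate 5 mm per rad until it meets the blade; then the spring gives way.
- plate: The sprung hold-down plate; origin as plate_edge. When it meets the 5 mm blade it presses with 3 N; each further 0.2 rad of lever adds 2 N. So 8 N is 0.5 rad past first touch, and the gap once empty is then 2.5 mm. Drawing the nipped blade out pulls with roughly 0.7 to 1.4 times the nip, as both faces rub.
- lever (a joint): Cam lever angle in rad, 0 to 2.4; starts between 0 and 0.35, grows clockwise seen from above, lowers the plate 5 mm per rad, and stays where it is left (about 2.5 N at the post moves it).
- post (a point): The lever's grip post: upright black pin, 16 mm diameter, 39 mm tall above the lever's arm (z = 133 to 172 mm); this point is on its axis at z = 152 mm. It circles the hub at 60 mm radius: in the press's frame at lever 0 it is at x = 92, y = -42 mm, and it swings by the right-hand side (-y) towards the front.
- hub (a point): Lever's turning axis (vertical), in the press's frame at x = 50, y = 0; this point 126 mm above the table.
- tray: Fixed shallow white open tray, 220 x 120 mm, 20 mm high, walls 4 mm, floor top 4 mm above the table. Origin: centre of its underside, x along its length.
- bottle: White plastic bottle, 56 mm diameter, 130 mm high, standing loose; origin under its centre.
- pliers: Pliers lying loose, about 155 mm long and 50 mm wide, 10 mm high; origin near the pivot, x to the jaws.
- cover: Small white moulded cover, 70 x 50 x 18 mm, loose; origin under its centre.
Mind the look-alikes: they are no part of the job. What is shaped like the gauge but brown or yellow is not meant.

How it is judged (in metres and radians):
On the way, in this order (a step that is already met when the one before it is completed fails the run):
1. the gauge, drawn clear of its sheath (at least 80 mm), lies let go and still (horizontal distance between gauge and sheath_a above 0.08 m and contact force between the fingers and gauge below 0.3 N and linear speed of gauge below 0.02 m/s), for 0.1 s.
2. the blade lies loose at least 30 mm deep in the gap (x of tip in the frame of die above 0.03 m and y of tip in the frame of die between -0.02 and 0.02 m and z of tip in the frame of die between -0.001 and 0.007 m and contact force between gauge and plate below 0.5 N), for 0.1 s.
3. the plate nips the blade with 5 to 11 N, at least 25 mm deep, with the gauge let go (x of tip in the frame of die above 0.025 m and contact force between gauge and plate between 5 and 11 N and contact force between the fingers and gauge below 0.3 N), for 0.2 s.
4. the gauge, held in the fingers, is drawn outwards while still nipped (tip 4 to 22 mm deep) (x of tip in the frame of die between 0.004 and 0.022 m and contact force between gauge and plate above 3 N and contact force between the fingers and gauge above 1 N), for 0.05 s.
At the end, for the whole second after the job is handed in: The square-ended gauge lies flat (within 0.08 rad, underside within 6 mm of the tray's floor) and still, wholly in the white tray; the empty gap under the plate, still as set by the lever, is 0.6 to 4.4 mm (x of gauge in the frame of tray between -0.107 and 0.107 m and y of gauge in the frame of tray between -0.057 and 0.057 m and x of tip in the frame of tray between -0.107 and 0.107 m and y of tip in the frame of tray between -0.057 and 0.057 m and angle between gauge's own z axis and vertical below 0.08 rad and z of gauge in the frame of tray below 0.01 m and linear speed of gauge below 0.02 m/s and z of plate_edge in the frame of die between 0.0006 and 0.0044 m and velocity of joint lever between -0.05 and 0.05 rad/s); the robot touches nothing.
It fails at once if the plate crushes the blade with more than 30 N (contact force between gauge and plate above 30 N).
It fails at once if the other gauge is disturbed (15 mm) (distance of gauge_round from where it was at the start of the episode above 0.015 m).
It fails at once if the bottle is moved 15 mm (distance of bottle from where it was at the start of the episode above 0.015 m).
It fails at once if the pliers are moved 15 mm (distance of pliers from where it was at the start of the episode above 0.015 m).
It fails at once if the cover is moved 15 mm (distance of cover from where it was at the start of the episode above 0.015 m).
It also fails if it takes over 72 s, if anything falls off the work surface, if the arm or the gripper's body presses on something with over 40 N, if the wrist force passes 120 N, or if a joint passes its speed limit or range.

## Working session

There is one attempt and no reset: what is moved stays moved. The work goes in short steps, Python scripts to look and compute and a tool call to move; the robot and the scene stay as the last step left them, time stands still between calls to the robot, and variables do not carry over. Pictures are saved under pics/ and viewed, at most 10 in all, crops included, and the job is handed in when it is done.

Besides the shell and the picture viewer there is one more tool, called after "Emit:" as a command line: name --argument value ..., lists and objects as JSON in quotes. apply_moves: Moves the arm, as the interface text tells. Scaled input: -1 to 1 covers 0.03 m each way for a shift and 6 degrees each way for a turn. Its arguments: {"type":"object","properties":{"targets":{"type":"string"},"squeeze":{"type":"number"}},"required":["targets"]}

```bash
ls; mkdir -p pics
cat > h.py <<'E'
import numpy as np, cv2
from bench import ctrl, viewer, spotter
from scipy.spatial.transform import Rotation as R
def campose(c,obs=None):
    k=viewer.calibration(c)
    K=np.array([[k['fx'],0,k['cx']],[0,k['fy'],k['cy']],[0,0,1.]]);D=np.array(k['D'],float)
    if 'mount' in k:
        o=obs or ctrl.get_obs(); T=np.eye(4);T[:3,:3]=R.from_euler('xyz',o['ee_rot'],degrees=True).as_matrix();T[:3,3]=o['tcp_pos']
        M=T@np.array(k['mount'])
    else:
        M=np.eye(4);o=np.array(k['orientation'])
        M[:3,:3]=o if o.shape==(3,3) else R.from_euler('xyz',o,degrees=True).as_matrix()
        M[:3,3]=k['eye']
    return K,D,M
def ray(cp,uv):
    K,D,M=cp
    p=cv2.undistortPoints(np.array(uv,float).reshape(-1,1,2),K,D).reshape(-1,2)
    d=np.c_[p[:,0],-p[:,1],-np.ones(len(p))]
    return M[:3,3],d@M[:3,:3].T
def atz(cp,uv,z):
    o,d=ray(cp,uv); return o+d*((z-o[2])/d[:,2])[:,None]
def deproj(cp,uv,dep):
    o,d=ray(cp,uv); return o+d*np.array(dep).reshape(-1,1)
def proj(cp,P):
    K,D,M=cp; q=(np.array(P,float).reshape(-1,3)-M[:3,3])@M[:3,:3]; q=q*[1,-1,-1]
    return cv2.projectPoints(q,np.zeros(3),np.zeros(3),K,D)[0].reshape(-1,2)
def cloud(cp,dep):
    v,u=np.mgrid[0:480,0:640]; P=deproj(cp,np.c_[u.ravel(),v.ravel()],dep.ravel()).reshape(480,640,3); P[dep==0]=np.nan; return P
def snap(c,fn=None):
    o=ctrl.get_obs(); im,d=viewer.capture(c); cp=campose(c,o)
    if fn: cv2.imwrite('pics/'+fn,im[:,:,::-1])
    return im,d,cp
E
cat > a.py <<'E'
from h import *
o=ctrl.get_obs(); print(o['tcp_pos'],o['ee_rot'],o['time_s'])
for c in('top','side'):
    print(c,{k:np.round(np.array(v),3).tolist() for k,v in viewer.calibration(c).items()})
    im,d,cp=snap(c,c+'0.png'); np.savez(c+'0.npz',im=im,d=d)
    for q in['gauge','sheath_a','press','die','tray','bottle','pliers','cover','post','hub','plate_edge','tip']:
        for r in spotter.mark_of(c,q)[:4]:
            u=np.array(r['position']);i=np.clip(u.round().astype(int),0,[639,479]);dd=d[i[1],i[0]]
            print(q,round(r['score'],2),u.round(1),deproj(cp,u,dd).round(0)[0])
print(viewer.calibration('wrist'))
E
python3 a.py
```

```text
pics
[ 172.95529929 -495.28814781  249.60713316] [-1.79908841e+02 -1.28866797e-02  1.92430032e+01] 0.0
top {'fx': 578.406, 'fy': 578.406, 'cx': 322.951, 'cy': 245.151, 'D': [-0.114, 0.0, 0.0, 0.0, 0.0], 'eye': [409.219, -39.091, 1337.431], 'orientation': [6.192, -1.367, -90.121]}
gauge 0.73 [457.3 159.4] [ 752. -385.   36.]
gauge 0.69 [473.5 339.5] [ 336. -410.   38.]
sheath_a 0.78 [446.1 224.9] [ 594. -347.   61.]
sheath_a 0.69 [458.1 284.5] [ 460. -372.   58.]
press 0.94 [168.5 247.8] [544. 279.  39.]
die 0.87 [166.4 249.9] [538. 282.  46.]
die 0.59 [445.4 227. ] [ 588. -344.   67.]
tray 0.7 [293.6 220.1] [613.  -3.   1.]
bottle 0.69 [354.6 166.2] [ 720. -139.   92.]
bottle 0.32 [296.  220.7] [611.  -9.   4.]
pliers 0.89 [287.3 301.9] [423.  11.  -3.]
pliers 0.44 [446.  225.4] [ 593. -347.   61.]
cover 0.79 [256.  156.4] [766.  87.   0.]
post 0.8 [171.7 199.2] [631. 244. 169.]
hub 0.78 [152.4 217.3] [599. 292. 134.]
plate_edge 0.57 [163.1 245.7] [545. 284.  70.]
tip 0.75 [430.  361.3] [ 285. -318.   -2.]
tip 0.6 [408.3 293.5] [ 441. -269.    0.]
tip 0.56 [414.5 183.5] [ 702. -289. 
[... 959 characters left out ...]
ate_edge 0.31 [245.1 348.2] [545. 290.  59.]
tip 0.66 [245.4 350.3] [542. 294.  58.]
tip 0.62 [395.5 213.9] [ 438. -274.   -1.]
tip 0.53 [311.  172.9] [ 715. -295.    3.]
{'fx': 413.05598061900855, 'fy': 413.05598061900855, 'cx': 318.62300751885294, 'cy': 245.89152504291374, 'D': array([0.00773606, 0.        , 0.        , 0.        , 0.        ]), 'mount': array([[ 9.49749959e-04,  9.61147989e-01,  2.76031956e-01,
         7.05651511e+01],
       [ 9.99999321e-01, -7.26292294e-04, -9.11760144e-04,
         8.36172299e-01],
       [-6.75856547e-04,  2.76032634e-01, -9.61148026e-01,
        -1.23904115e+02],
       [ 0.00000000e+00,  0.00000000e+00,  0.00000000e+00,
         1.00000000e+00]])}
```

View pics/top0.png

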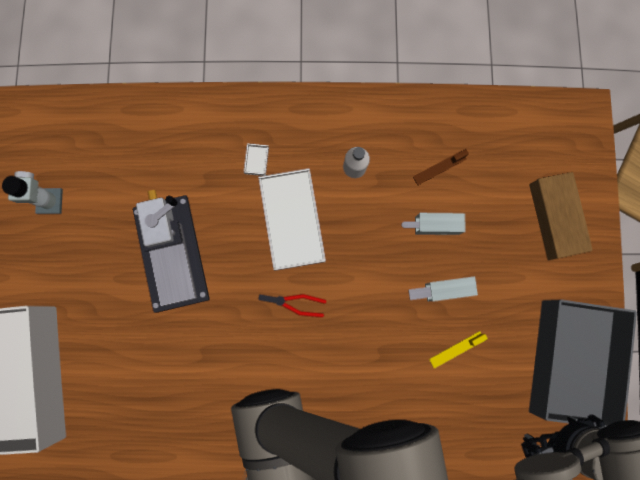

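View pics/side0.png

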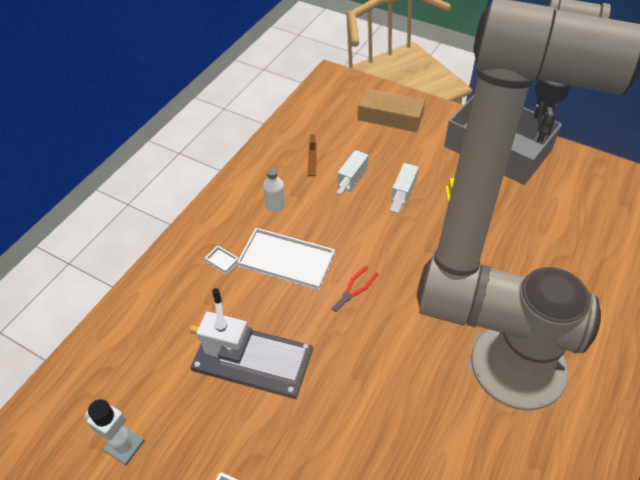

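The top picture shows two sheathed gauges. The one at (455,288) has a wide square blade at (419,294), and the one at (440,222) has a narrow blade at (408,225). The yellow (458,350) and brown (440,167) pieces are look-alikes. The press is at (170,250), its post at (172,201), and the tray is at (293,220). The wide, square-ended blade fits the description, so I'll confirm it in a crop and get rough poses.

```bash
cat > b.py <<'E'
from h import *
z=np.load('top0.npz');im,d=z['im'],z['d'];cp=campose('top')
cv2.imwrite('pics/crop1.png',cv2.resize(im[200:315,390:490],None,fx=5,fy=5,interpolation=cv2.INTER_CUBIC)[:,:,::-1])
P=cloud(cp,d)
viewer.capture('top')
def rect(m,z):
    m=m.astype(np.uint8);c=max(cv2.findContours(m,0,1)[0],key=cv2.contourArea).reshape(-1,2)
    W=atz(cp,c,z)[:,:2].astype(np.float32);r=cv2.minAreaRect(W);return np.round(r[0],1),np.round(r[1],1),round(r[2],1)
for q,zz in(('sheath_a',60),('tray',20),('press',20),('die',44),('gauge',14),('cover',18),('pliers',5),('bottle',65)):
    for r in spotter.regions_of('top',q)[:3]:
        g=r['region']; zs=P[...,2][g]
        print(q,round(r['score'],2),np.round(r['position']),g.sum(),'z',np.nanpercentile(zs,[10,50,90]).round(1),rect(g,zz))
E
python3 b.py
```

```text
sheath_a 0.78 [452. 286.] 930 z [55.1 59.7 63.3] (array([ 451.1, -355.8]), array([ 44.1, 115.9]), 5.8)
sheath_a 0.76 [442. 221.] 1064 z [28.5 58.9 62.7] (array([ 597.1, -334. ]), array([ 47.9, 115.3]), 0.1)
sheath_a 0.46 [292. 218.] 4929 z [ 0.7  4.5 14.1] (array([ 6.08e+02, -1.00e-01]), array([217.8, 117.4]), 10.0)
tray 0.82 [293. 218.] 4815 z [ 0.7  4.5 12.4] (array([614.1,   1.9]), array([222.6, 118.2]), 9.6)
press 0.66 [165. 238.] 4376 z [ 17.   24.6 123.8] (array([547.4, 284.1]), array([280.8, 135.5]), 13.8)
press 0.57 [293. 221.] 4874 z [ 0.7  4.5 13.3] (array([613.5,   1.4]), array([221.4, 121. ]), 10.1)
die 0.61 [174. 276.] 2118 z [38.6 42.9 46.4] (array([501. , 271.9]), array([165.1,  84.3]), 13.7)
gauge 0.83 [455. 353.] 628 z [ 0.9  5.2 35.3] (array([ 313.2, -377.9]), array([ 26.2, 142.8]), 27.4)
gauge 0.8 [420. 292.] 227 z [13.3 16.9 20.4] (array([ 443.1, -293.4]), array([24.7, 51.7]), 7.8)
gauge 0.58 [439. 171.] 589 z [ 0.9  5.7 35.9] (array([ 739.7, -351.7]), array([ 27.4, 145.6]), 28.3)
cover 0.84 [258. 157.] 704 z [ 0.1  4.4 17.1] (array([755.6,  85.8]), array([54.6, 78.3]), 80.3)
cover 0.43 [358. 162.] 642 z [ 35.1  88.6 129.7] (array([ 747.8, -147. ]), array([57.8, 75.4]), 71.7)
pliers 0.62 [290. 300.] 595 z [ 2.5  9.  12.8] (array([419. ,   1.8]), array([150.5,  50.3]), 84.2)
bottle 0.61 [355. 158.] 606 z [ 38.8  89.9 129.8] (array([ 736.5, -142.1]), array([53.6, 70.7]), 63.4)
```

View pics/crop1.png

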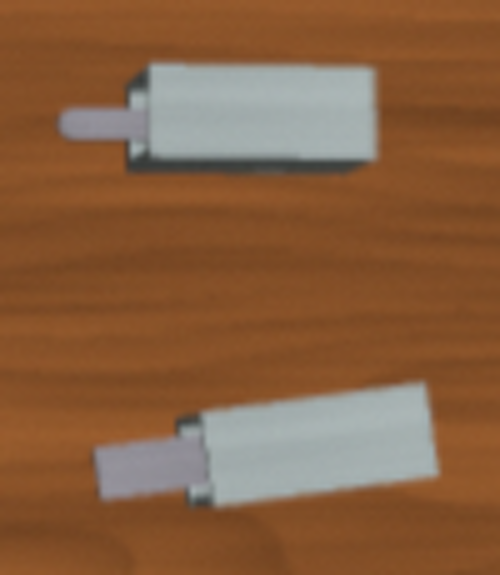

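The crop confirms it. The lower piece, with the wide square blade at top-picture (419,294), is the target gauge, so its sheath is sheath_a. The upper one is narrow with a round end and stays where it is. Next is a planner that prints the row numbers.

```bash
cat > plan.py <<'E'
# plan.py x y z yaw n hand  -> rows from the measured pose (tool kept down)
import sys
from h import *
def plan(x,y,z,yaw,n,hand,start=None):
    o=ctrl.get_obs()
    p=np.array(o['tcp_pos']);Rm=R.from_euler('xyz',o['ee_rot'],degrees=True)
    if start is not None: p,Rm=start
    Rt=R.from_euler('xyz',[180,0,yaw],degrees=True); t=np.array([x,y,z],float)
    y0=Rm.as_euler('xyz',degrees=True)[2]; dy=(yaw-y0+180)%360-180
    rows=[];cp,cr=p.copy(),Rm
    for i in range(1,n+1):
        f=i/n; gp=p+(t-p)*f; gr=R.from_euler('xyz',[180,0,y0+dy*f],degrees=True)
        s=(cr.inv().apply(gp-cp)/30).round(3); w=((cr.inv()*gr).as_rotvec(degrees=True)/6).round(3)
        rows.append(' '.join('%g'%(v+0) for v in [*s,*w])+f' {hand}')
        if max(abs(s).max(),abs(w).max())>1: print('TOO BIG')
        cp=cp+cr.apply(s*30);cr=cr*R.from_rotvec(w*6,degrees=True)
    return rows,(cp,cr)
if __name__=='__main__':
    st=None;rr=[]
    for a in sys.argv[1:]:
        x,y,z,yaw,n,h=map(float,a.split()); r,st=plan(x,y,z,yaw,int(n),'%g'%h,st); rr+=r
    for i in range(0,len(rr),8): print(';'.join(rr[i:i+8]))
E
python3 plan.py "443 -300 170 97 16 85"
```

```text
0.665 -0.2 0.167 0.001 0 -0.81 85;0.68 -0.142 0.168 0 0 -0.81 85;0.69 -0.084 0.167 0 0 -0.81 85;0.694 -0.026 0.167 0 0 -0.81 85;0.694 0.033 0.168 0 0 -0.81 85;0.689 0.092 0.167 0 0 -0.81 85;0.678 0.15 0.167 0 0 -0.81 85;0.663 0.207 0.168 0 0 -0.81 85
0.644 0.262 0.167 0 0 -0.81 85;0.618 0.316 0.167 0 0 -0.81 85;0.59 0.367 0.168 0 0 -0.81 85;0.557 0.416 0.167 0 0 -0.81 85;0.519 0.461 0.167 0 0 -0.81 85;0.478 0.504 0.167 0 0 -0.81 85;0.434 0.543 0.168 0 0 -0.81 85;0.387 0.577 0.167 0 0 -0.811 85
```

Emit:
apply_moves --targets "0.66 -0.2 0.17 0 0 -0.81 85;0.68 -0.14 0.17 0 0 -0.81 85;0.69 -0.08 0.17 0 0 -0.81 85;0.69 -0.03 0.17 0 0 -0.81 85;0.69 0.03 0.17 0 0 -0.81 85;0.69 0.09 0.17 0 0 -0.81 85;0.68 0.15 0.17 0 0 -0.81 85;0.66 0.21 0.17 0 0 -0.81 85"

```text
time_s: 2.42
tcp_pos: [308.5, -397.4, 209.4]
ee_rot: [180.0, 0.0, 58.4]
wrist_force: [0.5, 0.7, -0.6]
opening: 0.996
gripper_force: 0.0
```

Emit:
apply_moves --targets "0.64 0.26 0.17 0 0 -0.81 85;0.62 0.32 0.17 0 0 -0.81 85;0.59 0.37 0.17 0 0 -0.81 85;0.56 0.42 0.17 0 0 -0.81 85;0.52 0.46 0.17 0 0 -0.81 85;0.48 0.5 0.17 0 0 -0.81 85;0.43 0.54 0.17 0 0 -0.81 85;0.39 0.58 0.17 0 0 -0.81 85"

```text
time_s: 3.08
tcp_pos: [443.6, -299.5, 168.5]
ee_rot: [180.0, 0.0, 97.2]
wrist_force: [-0.4, 0.5, 1.0]
opening: 0.992
gripper_force: 0.0
```

```bash
cat > c.py <<'E'
from h import *
im,d,cp=snap('wrist','w1.png'); o=ctrl.get_obs();print(o['tcp_pos'],o['ee_rot'],o['wrist_force'],o['time_s'])
P=cloud(cp,d)
def show(g,name,z):
    c=max(cv2.findContours(g.astype(np.uint8),0,1)[0],key=cv2.contourArea).reshape(-1,2)
    r=cv2.minAreaRect(atz(cp,c,z)[:,:2].astype(np.float32));print(name,g.sum(),'z',np.nanpercentile(P[...,2][g],[10,50,90]).round(1),'xy',np.nanmedian(P[g],0).round(1),np.round(r[0],1),np.round(r[1],1),round(r[2],1))
for q,zz in(('gauge',17),('sheath_a',60)):
    for r in spotter.regions_of('wrist',q)[:2]: print(round(r['score'],2),np.round(r['position'])); show(r['region'],q,zz)
for r in spotter.mark_of('wrist','tip')[:2]: print('tip',r['score'],r['position'],atz(cp,r['position'],14.5).round(1))
E
python3 c.py
```

```text
[ 445.66381448 -297.20623653  167.54444631] [ 1.79946573e+02 -9.58748294e-02  9.76196815e+01] [ 2.37406052  2.44510169 -0.64094935] 3.1333
0.93 [121. 282.]
gauge 3974 z [4.  5.2 6. ] xy [ 302.5 -356.8    5.2] [ 309.4 -354.9] [25.9 87.6] 27.5
0.6 [318. 222.]
gauge 2824 z [16.3 17.3 18.1] xy [ 443.4 -294.9   17.3] [ 444.2 -295.7] [24.6 56.8] 6.6
0.92 [315. 332.]
sheath_a 10827 z [58.8 60.3 61.1] xy [ 451.4 -353.    60.3] [ 450.8 -354.2] [ 42.6 121.3] 6.9
0.56 [550. 306.]
sheath_a 13895 z [16.9 59.8 61.1] xy [ 591.3 -320.5   59.8] [ 587.4 -326. ] [100.7  73.3] 89.1
tip 0.72 [87.1, 226.6] [[ 285.8 -316.5   14.5]]
tip 0.7 [319.3, 185.5] [[ 440.9 -268.1   14.5]]
```

View pics/w1.png

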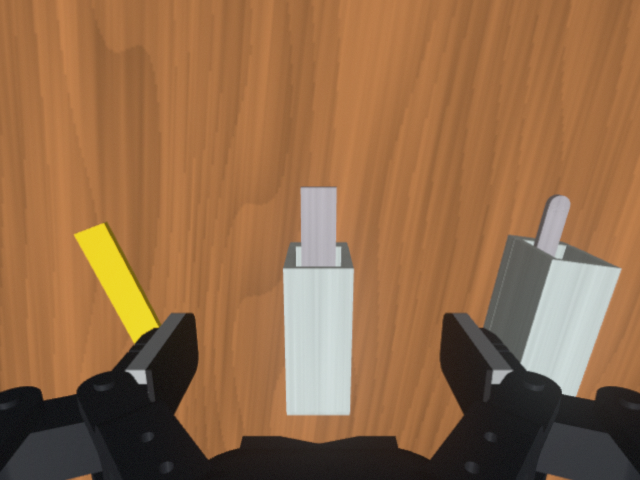

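The wrist picture shows the wide square blade at (319,225) sticking out of its sheath at (318,332). Its tip is at (319,186), and it lines up with the tool. Depth puts the blade top at z≈17 mm. Next I descend.

```bash
python3 plan.py "442.7 -284 60 96.8 5 85" "442.7 -284 23.5 96.8 2 70" "442.7 -284 23.5 96.8 1 70"
```

```text
0.106 0.013 0.724 -0.005 0 0.006 85;0.105 0.012 0.724 0 0 0.007 85;0.106 0.012 0.724 0 0 0.006 85;0.106 0.012 0.723 0 0 0.007 85;0.106 0.011 0.724 0 0 0.006 85;0 0 0.609 0 0 0 70;0 0 0.608 0 0 0 70;0 0 0 0 0 0 70
```

Emit:
apply_moves --targets "0.11 0.01 0.72 0 0 0.02 85;0.11 0.01 0.72 0 0 0.02 85;0.1 0.01 0.72 0 0 0.02 85;0.1 0.01 0.72 0 0 0.02 85;0.1 0.01 0.72 0 0 0.02 85;0 0 0.61 0 0 0 70;0 0 0.6 0 0 0 70;0 0 0 0 0 0 70"

```text
time_s: 3.95
tcp_pos: [440.2, -284.1, 21.8]
ee_rot: [-179.8, -0.2, 96.3]
wrist_force: [-1.5, 1.1, -0.1]
opening: 0.821
gripper_force: 0.0
```

```bash
python3 -c "
from h import *
o=ctrl.get_obs();print(o['tcp_pos'],o['ee_rot'],o['wrist_force'],o['time_s'],o['opening'])"
```

```text
[ 440.23781077 -284.10867606   21.83354743] [-179.78289923   -0.21038417   96.2567649 ] [-1.45509452  1.11244606 -0.125498  ] 3.95 0.8207398747592345
```

Emit:
apply_moves --targets "0 0.05 -0.03 0 0 0 30;0 0 0 0 0 0 20;0 0 0 0 0 0 15;0 0 0 0 0 0 15;0 0 0 0 0 0 15;0 0 0 0 0 0 15;0 0 0 0 0 0 15;0 0 0 0 0 0 15" --squeeze 60

```text
time_s: 4.62
tcp_pos: [444.4, -284.9, 26.5]
ee_rot: [179.9, 0.1, 96.4]
wrist_force: [-0.7, -0.2, 6.6]
opening: 0.254
gripper_force: 58.5
```

Emit:
apply_moves --targets "0.3 0 0 0 0 0 15;0.6 0 0 0 0 0 15;0.6 0 0 0 0 0 15;0.6 0 0 0 0 0 15;0.6 0 0 0 0 0 15;0.6 0 0 0 0 0 15;0.6 0 0 0 0 0 15;0.4 0 0 0 0 0 15"

```text
time_s: 5.28
tcp_pos: [428.7, -154.1, 25.3]
ee_rot: [-179.9, -0.1, 96.4]
wrist_force: [0.2, -0.1, -1.4]
opening: 0.254
gripper_force: 58.7
```

```bash
cat > s.py <<'E'
from h import *
for i in range(4):
    o=ctrl.get_obs();print(np.round(o['tcp_pos'],1),np.round(o['ee_rot'],1),np.round(o['wrist_force'],1),round(o['time_s'],2),round(o['opening'],3),o['gripper_force']); 
    if i<3: viewer.capture('side')
E
python3 s.py
```

```text
[ 428.7 -154.1   25.3] [-1.799e+02 -1.000e-01  9.640e+01] [ 0.2 -0.1 -1.4] 5.28 0.254 58.66461396217346
[ 428.1 -152.6   25.1] [-1.799e+02 -1.000e-01  9.650e+01] [-1.2  2.9 -1.8] 5.33 0.256 58.681018352508545
[ 428.7 -154.1   25.2] [-1.799e+02 -1.000e-01  9.650e+01] [ 0.5 -0.5 -1.9] 5.38 0.255 58.67926239967346
[ 429.5 -155.4   25.4] [-180.    -0.    96.5] [ 0.6 -0.1 -1.2] 5.43 0.26 58.679121136665344
```

Emit:
apply_moves --targets "0 0 0.1 0 0 0 15;0 0 0.1 0 0 0 15;0 0 0.04 0 0 0 15;0 0 0 0 0 0 15;0 0 0 0 0 0 30;0 0 0 0 0 0 45;0 0 0 0 0 0 60;0 0 0 0 0 0 60"

```text
time_s: 6.1
tcp_pos: [429.5, -156.4, 17.8]
ee_rot: [-180.0, -0.0, 96.4]
wrist_force: [-0.6, -0.1, 0.4]
opening: 0.703
gripper_force: 0.0
```

Emit:
apply_moves --targets "0 0 -0.6 0 0 0 70;-0.2 0 -0.7 0 0 0 75;-0.3 0 -0.7 0 0 0 80;-0.4 0 -0.7 0 0 0 85;-0.5 0 -0.7 0 0 0 85;-0.5 0 -0.7 0 0 0 85;-0.4 0 -0.7 0 0 0 85;-0.2 0 -0.6 0 0 0 85"

```text
time_s: 6.77
tcp_pos: [438.1, -232.2, 181.4]
ee_rot: [180.0, 0.1, 96.3]
wrist_force: [0.6, 0.3, -0.4]
opening: 0.998
gripper_force: 0.0
```

```bash
cat > c2.py <<'E'
from h import *
snap('side');im,d,cp=snap('wrist','w2.png'); o=ctrl.get_obs();print(o['tcp_pos'],o['ee_rot'],o['time_s'])
P=cloud(cp,d)
for r in spotter.regions_of('wrist','gauge')[:4]:
    g=r['region'];m=np.nanmedian(P[g],0)
    print(round(r['score'],2),np.round(r['position']),m.round(1))
    for nm,lo,hi in(('blade',3,8),('grip',33,44)):
        q=P[cv2.dilate(g.astype(np.uint8),np.ones((5,5)))>0];q=q[(q[:,2]>lo)&(q[:,2]<hi)]
        if len(q)>50:
            b=cv2.minAreaRect(q[:,:2].astype(np.float32));print(' ',nm,len(q),np.median(q[:,2]).round(1),np.round(b[0],1),np.round(b[1],1),round(b[2],1))
for q,z in(('gauge',2),('tip',2.5)):
  for r in spotter.mark_of('wrist',q)[:3]: print(q,round(r['score'],2),np.round(r['position']),atz(cp,r['position'],z).round(1))
E
python3 c2.py
```

```text
[ 439.15724863 -232.66987981  182.54865708] [179.7649524    0.23921629  96.32240322] 6.8667
0.94 [124. 333.] [ 293.8 -340.3    5.3]
  blade 1666 5.4 [ 313.1 -380.9] [ 26.3 136.7] 27.5
0.94 [634. 348.] [ 710.9 -310.9    5.1]
  blade 621 5.3 [ 713.7 -321.9] [12.  64.5] 19.7
0.84 [314. 182.] [ 435.3 -205.2    5.4]
  blade 5218 5.2 [ 435.3 -208. ] [ 24.3 135.7] 4.9
  grip 998 38.1 [ 439.6 -257.4] [13.8 35.8] 5.2
gauge 0.9 [316. 252.] [[ 441.6 -258.1    2. ]]
gauge 0.69 [178. 422.] [[ 338.5 -427.3    2. ]]
tip 0.9 [108. 303.] [[ 281.  -318.6    2.5]]
tip 0.89 [320.  89.] [[ 432.1 -140.1    2.5]]
tip 0.73 [637. 322.] [[ 708.3 -289.1    2.5]]
```

View pics/w2.png

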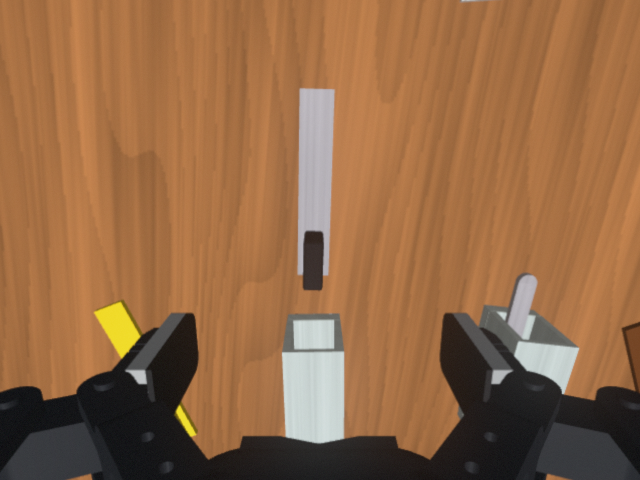

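The gauge lies flat and clear: its grip is at (314,258) and its tip at (318,90). I'll take it by the grip.

```bash
python3 plan.py "439.8 -257.4 70 95.2 5 60" "439.8 -257.4 28.5 95.1 2 50" "439.8 -257.4 28.5 95.1 1 50"
```

```text
-0.184 -0.002 0.726 -0.014 -0.014 0.04 60;-0.183 -0.003 0.727 0 0 0.04 60;-0.184 -0.002 0.727 0 0 0.04 60;-0.183 -0.001 0.726 0 0 0.04 60;-0.183 -0.001 0.727 0 0 0.039 60;0 0 0.692 0 0 0.009 50;0 0 0.691 0 0 0.008 50;0 0 0 0 0 0 50
```

Emit:
apply_moves --targets "-0.18 0 0.73 0 0 0.04 60;-0.18 0 0.73 0 0 0.04 60;-0.18 0 0.73 0 0 0.04 60;-0.18 0 0.73 0 0 0.04 60;-0.18 0 0.73 0 0 0.04 60;0 0 0.69 0 0 0.01 50;0 0 0.69 0 0 0.01 50;0 0 0 0 0 0 50"

```text
time_s: 7.68
tcp_pos: [437.9, -254.9, 24.6]
ee_rot: [-179.6, -0.4, 95.1]
wrist_force: [-0.5, 0.8, 0.2]
opening: 0.587
gripper_force: 0.0
```

```bash
python3 s.py
```

```text
[ 437.9 -254.9   24.6] [-179.6   -0.4   95.1] [-0.5  0.8  0.2] 7.68 0.587 0.0
[ 438.8 -255.6   26.6] [-179.7   -0.3   95.1] [ 1.  -0.3  0.4] 7.73 0.585 0.0
[ 439.9 -256.5   28.2] [-1.799e+02 -1.000e-01  9.510e+01] [-0.6 -0.1  0.6] 7.78 0.584 0.0
[ 440.6 -257.1   29.2] [-180.    -0.    95.1] [-0.4 -0.8  0.6] 7.83 0.587 0.0
```

Emit:
apply_moves --targets "0 -0.02 0 0 0 0 20;0 0 0 0 0 0 8;0 0 0 0 0 0 6;0 0 0 0 0 0 6;0 0 0 0 0 0 6;0 0 0 0 0 0 6;0 0 -0.2 0 0 0 6;0 0 -0.5 0 0 0 6" --squeeze 70

```text
time_s: 8.5
tcp_pos: [439.1, -256.8, 49.5]
ee_rot: [-179.9, -0.1, 95.1]
wrist_force: [-0.9, 0.3, -1.5]
opening: 0.149
gripper_force: 68.2
```

```bash
python3 plan.py "445 -235 130 93 4 6" "487 271 260 12.5 20 6"
```

```text
0.178 0.063 -0.671 -0.022 -0.02 0.087 6;0.178 0.063 -0.671 0 0 0.086 6;0.178 0.062 -0.671 0 0 0.087 6;0.178 0.06 -0.671 0 0 0.086 6;0.839 0.114 -0.217 0 0 0.671 6;0.844 0.055 -0.216 0 0 0.671 6;0.846 -0.005 -0.217 0 0 0.671 6;0.844 -0.064 -0.216 -0.001 0 0.67 6
0.837 -0.122 -0.217 0 0 0.671 6;0.827 -0.182 -0.217 0 0 0.671 6;0.812 -0.239 -0.216 0 0 0.671 6;0.793 -0.295 -0.217 0 0 0.671 6;0.77 -0.351 -0.217 0 -0.001 0.671 6;0.744 -0.403 -0.216 0 0 0.67 6;0.714 -0.455 -0.217 0 0 0.671 6;0.68 -0.504 -0.217 0 0 0.671 6
0.643 -0.55 -0.216 0 0 0.671 6;0.602 -0.594 -0.217 0 0 0.671 6;0.56 -0.635 -0.217 0.001 0 0.671 6;0.514 -0.672 -0.216 0 0 0.671 6;0.465 -0.707 -0.217 0 0 0.67 6;0.414 -0.738 -0.217 0 0 0.671 6;0.362 -0.765 -0.216 0 0 0.671 6;0.307 -0.789 -0.217 0 0 0.671 6
```

Emit:
apply_moves --targets "0.18 0.06 -0.67 -0.02 -0.02 0.09 6;0.18 0.06 -0.67 0 0 0.09 6;0.18 0.06 -0.67 0 0 0.09 6;0.18 0.06 -0.67 0 0 0.09 6;0.84 0.11 -0.22 0 0 0.67 6;0.84 0.05 -0.22 0 0 0.67 6;0.85 -0.01 -0.22 0 0 0.67 6;0.84 -0.06 -0.22 0 0 0.67 6"

```text
time_s: 9.17
tcp_pos: [453.3, -133.1, 157.6]
ee_rot: [179.8, 0.1, 76.6]
wrist_force: [1.3, -0.2, -1.3]
opening: 0.151
gripper_force: 68.3
```

Emit:
apply_moves --targets "0.84 -0.12 -0.22 0 0 0.67 6;0.83 -0.18 -0.22 0 0 0.67 6;0.81 -0.24 -0.22 0 0 0.67 6;0.79 -0.3 -0.22 0 0 0.67 6;0.77 -0.35 -0.22 0 0 0.67 6;0.74 -0.4 -0.22 0 0 0.67 6;0.71 -0.46 -0.22 0 0 0.67 6;0.68 -0.5 -0.22 0 0 0.67 6"

```text
time_s: 9.83
tcp_pos: [469.9, 69.4, 210.0]
ee_rot: [179.8, -0.0, 44.5]
wrist_force: [0.6, -0.4, -1.7]
opening: 0.153
gripper_force: 68.3
```

Emit:
apply_moves --targets "0.64 -0.55 -0.22 0 0 0.67 6;0.6 -0.59 -0.22 0 0 0.67 6;0.56 -0.64 -0.22 0 0 0.67 6;0.51 -0.67 -0.22 0 0 0.67 6;0.47 -0.71 -0.22 0 0 0.67 6;0.41 -0.74 -0.22 0 0 0.67 6;0.36 -0.77 -0.22 0 0 0.67 6;0.31 -0.79 -0.22 0 0 0.67 6"

```text
time_s: 10.5
tcp_pos: [486.2, 271.9, 262.3]
ee_rot: [179.9, -0.1, 12.3]
wrist_force: [0.7, 0.2, -2.2]
opening: 0.152
gripper_force: 68.3
```

```bash
cat > c3.py <<'E'
from h import *
import sys
fn=sys.argv[1]
snap('side');viewer.capture('side');o0=ctrl.get_obs();im,d,cp=snap('wrist',fn+'.png');print(np.round(o0['tcp_pos'],1),np.round(o0['ee_rot'],2),o0['time_s'])
np.savez(fn+'.npz',im=im,d=d,K=cp[0],D=cp[1],M=cp[2])
P=cloud(cp,d)
for q in('press','die','plate','lever','gauge'):
  for r in spotter.regions_of('wrist',q)[:1]:
    g=r['region'];print(q,round(r['score'],2),np.round(r['position']),g.sum(),np.nanmedian(P[g],0).round(1),np.nanpercentile(P[...,2][g],[5,50,95]).round(1))
for q in('die','plate_edge','hub','post','tip','press'):
  for r in spotter.mark_of('wrist',q)[:2]:
    i=np.clip(np.round(r['position']).astype(int),0,[639,479]);print(q,round(r['score'],2),np.round(r['position'],1),P[i[1],i[0]].round(1))
E
python3 c3.py w3
```

```text
[486.7 274.  262.8] [179.95  -0.23  12.6 ] 10.6
press 0.69 [356. 106.] 19903 [571.1 273.4  20.8] [ 19.   20.8 133.8]
die 0.9 [355. 215.] 4255 [491.3 246.3  42.9] [41.5 42.9 44.2]
plate 0.62 [277. 106.] 1501 [569.2 318.5  71.1] [69.4 71.1 73. ]
lever 0.66 [388.  18.] 2291 [620.2 263.2 133.6] [131.4 133.6 155.5]
gauge 0.81 [318. 172.] 24470 [540.6 284.8 238.2] [236.9 238.2 270.9]
hub 0.37 [317.8 303.6] [505.2 277.4 270.6]
```

View pics/w3.png

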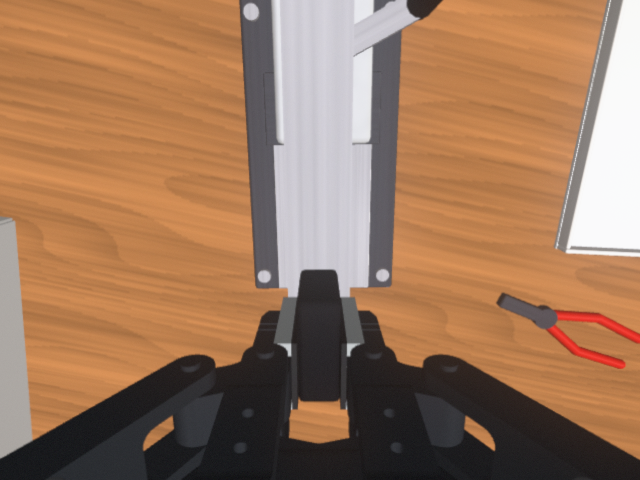

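```bash
cat > fit.py <<'E'
from h import *
z=np.load('w3.npz');cp=(z['K'],z['D'],z['M']);P=cloud(cp,z['d'])
yaw=np.radians(12.5);ex=np.array([np.cos(yaw),np.sin(yaw)]);ey=np.array([-ex[1],ex[0]]);O=np.array([545,284.])
Q=P.reshape(-1,3);Q=Q[~np.isnan(Q[:,0])];L=np.c_[(Q[:,:2]-O)@ex,(Q[:,:2]-O)@ey,Q[:,2]]
L=L[(abs(L[:,1])<90)&(L[:,0]<140)&(L[:,0]>-180)]
for nm,lo,hi in(('base',17,24),('die',40,46.5),('plate',66,76),('head',114,125),('lev',129,138),('post',160,178)):
    S=L[(L[:,2]>lo)&(L[:,2]<hi)]
    if len(S)<20: print(nm,len(S));continue
    print(nm,len(S),'z',np.median(S[:,2]).round(1),'x',np.percentile(S[:,0],[.5,99.5]).round(1),'y',np.percentile(S[:,1],[.5,99.5]).round(1))
    if nm in('base','die','head'):
        xs=np.arange(-150,120,8);A=[]
        for x in xs:
            T=S[abs(S[:,0]-x)<4]
            if len(T)>20: A.append((x,np.percentile(T[:,1],1),np.percentile(T[:,1],99)))
        A=np.array(A)
        for k in(1,2):
            ok=abs(A[:,k]-np.median(A[:,k]))<4; f=np.polyfit(A[ok,0],A[ok,k],1);print('  edge',k,'slope deg',np.degrees(np.arctan(f[0])).round(2),'y at0',f[1].round(1),ok.sum(),len(ok))
S=L[(L[:,2]>160)];print('post med',np.median(S,0) if len(S) else None)
E
python3 fit.py
```

```text
base 12457 z 20.2 x [-132.   108.2] y [-66.1  64. ]
  edge 1 slope deg 0.73 y at0 -65.1 28 31
  edge 2 slope deg 0.75 y at0 63.2 31 31
die 4092 z 42.8 x [-123.4   -1.2] y [-41.8  38.3]
  edge 1 slope deg 0.72 y at0 -40.6 17 17
  edge 2 slope deg 0.72 y at0 38.6 17 17
plate 1401 z 71.0 x [ 0.2 50. ] y [-42.5  41.3]
head 3216 z 119.9 x [ 3.2 82.1] y [-30.3  29.7]
  edge 1 slope deg 0.58 y at0 -30.3 10 11
  edge 2 slope deg 1.03 y at0 28.5 11 11
lev 1825 z 133.4 x [52.7 78.4] y [-55.7 -17.7]
post 57 z 162.9 x [69.7 71.4] y [-57.7 -48.7]
post med [-46.59325866   2.2113571  301.2160717 ]
```

```bash
cat > fit2.py <<'E'
from h import *
import sys
def held(fn,tcp,rpy,zlo,zhi):
    z=np.load(fn);cp=(z['K'],z['D'],z['M']);P=cloud(cp,z['d']).reshape(-1,3)
    Rm=R.from_euler('xyz',rpy,degrees=True).as_matrix();T=(P-tcp)@Rm;T=T[(T[:,2]>zlo)&(T[:,2]<zhi)&(abs(T[:,1])<25)&(T[:,0]>22)&(T[:,0]<135)]
    print(len(T),'z fit',np.polyfit(T[:,0],T[:,2],1).round(3),'tip x',np.percentile(T[:,0],[99,99.9]).round(1))
    A=[]
    for x in range(28,112,6):
        S=T[abs(T[:,0]-x)<3]; A.append((x,*np.percentile(S[:,1],[1,99])))
    A=np.array(A)
    for k in(1,2):
        f=np.polyfit(A[:,0],A[:,k],1);print('edge',np.degrees(np.arctan(f[0])).round(2),f[1].round(2),(f[1]+f[0]*100).round(2))
o=[486.7,274.0,262.8],[179.95,-.23,12.6]
held('w3.npz',*o,20,30)
E
python3 fit2.py
python3 - <<'E'
import numpy as np
a=np.radians(13.2);ex=np.array([np.cos(a),np.sin(a)]);print(np.array([545.9,283.2])-145*ex,np.array([545.9,283.2])-76*ex)
E
```

```text
17971 z fit [-2.0000e-03  2.5225e+01] tip x [109.1 109.7]
edge -0.37 -10.86 -11.5
edge -0.37 12.68 12.03
[404.73105908 250.08912383] [471.90800338 265.84533387]
```

```bash
python3 plan.py "404.6 250.5 240 12.9 5 6" "404.6 250.5 120 12.9 6 6" "404.6 250.5 76 12.9 3 6" "404.6 250.5 76 12.9 2 6"
```

```text
-0.564 0.011 0.144 0.023 -0.016 -0.014 6;-0.565 0.01 0.144 0 0 -0.013 6;-0.564 0.01 0.144 0 0 -0.014 6;-0.564 0.008 0.145 0 0 -0.013 6;-0.565 0.008 0.144 0 0 -0.014 6;0 0 0.667 0 0 0 6;0 0 0.666 0 0 0 6;0 0 0.667 0 0 0 6
0 0 0.667 0 0 0 6;0 0 0.667 0 0 0 6;0 0 0.666 0 0 0 6;0 0 0.489 0 0 0 6;0 0 0.489 0 0 0 6;0 0 0.489 0 0 0 6;0 0 0 0 0 0 6;0 0 0 0 0 0 6
```

Emit:
apply_moves --targets "-0.56 0.01 0.14 0.02 -0.02 -0.01 6;-0.56 0.01 0.14 0 0 -0.01 6;-0.56 0.01 0.14 0 0 -0.01 6;-0.56 0.01 0.14 0 0 -0.01 6;-0.56 0.01 0.14 0 0 -0.01 6;0 0 0.67 0 0 0 6;0 0 0.67 0 0 0 6;0 0 0.67 0 0 0 6"

```text
time_s: 11.87
tcp_pos: [405.2, 250.9, 180.2]
ee_rot: [180.0, -0.1, 12.8]
wrist_force: [0.4, 0.1, -2.3]
opening: 0.15
gripper_force: 68.4
```

Emit:
apply_moves --targets "0 0 0.66 0 0 0 6;0 0 0.66 0 0 0 6;0 0 0.66 0 0 0 6;0 0 0.5 0 0 0 6;0 0 0.4 0 0 0 6;0 0 0.2 0 0 0 6;0 0 0 0 0 0 6;0 0 0 0 0 0 6"

```text
time_s: 12.53
tcp_pos: [405.4, 250.9, 88.2]
ee_rot: [180.0, 0.0, 12.8]
wrist_force: [0.4, 0.1, -1.3]
opening: 0.149
gripper_force: 68.4
```

```bash
python3 s.py; python3 c3.py w4 | head -8
```

```text
[405.4 250.9  88.2] [180.    0.   12.8] [ 0.4  0.1 -1.3] 12.53 0.149 68.44112634658813
[405.6 251.   88.6] [180.   -0.   12.8] [ 0.4  0.5 -1.5] 12.58 0.149 68.44067215919495
[405.8 251.1  88.8] [ 1.80e+02 -1.00e-01  1.28e+01] [ 0.6 -0.3 -1.1] 12.63 0.149 68.4410011768341
[405.7 251.1  88.8] [ 1.80e+02 -1.00e-01  1.28e+01] [-0.3  0.6 -1.5] 12.68 0.148 68.44086527824402
[405.5 251.   88.7] [ 1.7999e+02 -7.0000e-02  1.2820e+01] 12.7833
press 0.92 [416. 121.] 22694 [474.3 232.5  20.3] [18.9 20.3 24.1]
die 0.71 [281. 122.] 33432 [476.6 272.7  42.9] [41.8 42.9 44. ]
plate 0.39 [318. 172.] 24864 [459.4 262.1  63.9] [62.6 63.9 96.7]
gauge 0.55 [316. 170.] 24473 [459.4 262.1  63.9] [62.6 63.9 96.7]
```

```bash
cat > fit4.py <<'E'
from h import *
z=np.load('w4.npz');cp=(z['K'],z['D'],z['M']);P=cloud(cp,z['d']).reshape(-1,3);P=P[~np.isnan(P[:,0])]
a=np.radians(13.2);ex=np.array([np.cos(a),np.sin(a)]);ey=np.array([-ex[1],ex[0]])
L=np.c_[(P[:,:2]-[545.9,283.2])@ex,(P[:,:2]-[545.9,283.2])@ey,P[:,2]]
for nm,lo,hi in(('die',40,46),('blade',61,67)):
    S=L[(L[:,2]>lo)&(L[:,2]<hi)&(abs(L[:,1])<60)];A=[]
    print(nm,np.median(S[:,2]).round(2),np.percentile(S[:,0],[.2,99.8]).round(1))
    for x in range(-115,-20,6):
        T=S[abs(S[:,0]-x)<3]
        if len(T)>30:A.append((x,*np.percentile(T[:,1],[.5,99.5])))
    A=np.array(A)
    for k in(1,2): 
        f=np.polyfit(A[:,0],A[:,k],1);print(np.degrees(f[0]).round(2),'at-60',np.polyval(f,-60).round(2))
E
python3 fit4.py
```

```text
die 42.94 [-125.   -28.8]
0.16 at-60 -39.32
-0.08 at-60 39.6
blade 63.63 [-135.9  -34.3]
-0.04 at-60 -12.05
-0.04 at-60 11.64
```

Emit:
apply_moves --targets "0 0 0.25 0 0 0 6;0 0 0.2 0 0 0 6;0 0 0 0 0 0 6;0 0 0 0 0 0 6;0.3 0 0 0 0 0 6;0.3 0 0 0 0 0 6;0.3 0 0 0 0 0 6;0 0 0 0 0 0 6"

```text
time_s: 14.05
tcp_pos: [434.2, 257.4, 74.8]
ee_rot: [-180.0, -0.2, 12.8]
wrist_force: [0.5, 0.3, -1.8]
opening: 0.148
gripper_force: 68.5
```

Emit:
apply_moves --targets "0.2 0 0 0 0 0 6;0.3 0 0 0 0 0 6;0 0 0 0 0 0 6;0 0 0 0 0 0 6;0 0 0 0 0 0 6;0 0 0 0 0 0 6;0 0 0 0 0 0 6;0 0 0 0 0 0 6"

```text
time_s: 14.72
tcp_pos: [445.9, 260.2, 74.5]
ee_rot: [180.0, 0.0, 12.8]
wrist_force: [0.3, -1.1, -1.9]
opening: 0.149
gripper_force: 68.5
```

Emit:
apply_moves --targets "0.3 0 0 0 0 0 6;0.3 0 0 0 0 0 6;0.3 0 0 0 0 0 6;0 0 0 0 0 0 6;0 0 0.05 0 0 0 6;0 0 0.02 0 0 0 6;0 0 0 0 0 0 6;0 0 0 0 0 0 6"

```text
time_s: 15.38
tcp_pos: [473.3, 266.3, 73.1]
ee_rot: [180.0, -0.1, 12.8]
wrist_force: [2.3, -0.4, 4.7]
opening: 0.149
gripper_force: 69.4
```

Emit:
apply_moves --targets "0 0 0 0 0 0 20;0 0 0 0 0 0 35;0 0 0 0 0 0 45;0 0 0 0 0 0 45;0 0 -0.4 0 0 0 45;0 0 -0.7 0 0 0 45;0 0 -0.9 0 0 0 45;0 0 -0.9 0 0 0 45"

```text
time_s: 16.05
tcp_pos: [471.8, 266.0, 159.6]
ee_rot: [180.0, 0.2, 12.8]
wrist_force: [0.8, 0.8, -0.3]
opening: 0.528
gripper_force: 0.0
```

Emit:
apply_moves --targets "0 0 -0.9 0 0 0 45;0 0 -0.9 0 0 0 45;-0.2 0 -0.8 0 0 0 45;-0.2 0 -0.5 0 0 0 45;-0.1 0 0 0 0 0 45;0 0 0 0 0 0 45;0 0 0 0 0 0 45;0 0 0 0 0 0 45"

```text
time_s: 16.72
tcp_pos: [457.4, 262.7, 250.8]
ee_rot: [180.0, 0.2, 12.8]
wrist_force: [0.2, 0.6, -0.6]
opening: 0.526
gripper_force: 0.0
```

```bash
python3 c3.py w5
cat > fit5.py <<'E'
from h import *
import sys
z=np.load(sys.argv[1]);cp=(z['K'],z['D'],z['M']);P=cloud(cp,z['d']).reshape(-1,3);P=P[~np.isnan(P[:,0])]
a=np.radians(13.2);ex=np.array([np.cos(a),np.sin(a)]);ey=np.array([-ex[1],ex[0]])
L=np.c_[(P[:,:2]-[545.9,283.2])@ex,(P[:,:2]-[545.9,283.2])@ey,P[:,2]];L=L[(abs(L[:,1])<70)&(abs(L[:,0])<180)]
for nm,lo,hi in(('die',40.5,44.5),('blade',46.5,50),('plate',60,76),('grip',77,86),('head',116,124),('arm',129,137),('post',165,176)):
    S=L[(L[:,2]>lo)&(L[:,2]<hi)]
    if len(S)>30:print(nm,len(S),'z',np.median(S[:,2]).round(2),'x',np.percentile(S[:,0],[.5,50,99.5]).round(1),'y',np.percentile(S[:,1],[.5,50,99.5]).round(1))
for lo,hi,nm in((129,137,'arm'),(160,178,'post')):
    S=L[(L[:,2]>lo)&(L[:,2]<hi)&(L[:,0]>-20)];rr=np.hypot(S[:,0]-50,S[:,1]);S=S[(rr>25)&(rr<75)]
    if len(S)>10:
        v=np.degrees(np.arctan2(S[:,1],S[:,0]-50));print(nm,len(S),'lever rad',np.radians(-45-np.median(v)).round(3),S.mean(0).round(1))
E
python3 fit5.py w5.npz
```

```text
[457.6 262.8 251. ] [1.7996e+02 1.5000e-01 1.2810e+01] 16.8167
press 0.74 [317.  70.] 24581 [557.4 288.   24.6] [ 19.1  24.6 121.4]
die 0.84 [306. 182.] 12261 [484.7 265.   42.9] [41.5 42.9 44.2]
plate 0.57 [318.  91.] 2198 [558.6 282.6  71.1] [69.1 71.1 72.3]
lever 0.67 [315.   6.] 725 [584.  292.3 134.1] [128.2 134.1 135.5]
gauge 0.62 [318. 160.] 3816 [502.6 272.1  48.2] [46.8 48.2 81.3]
plate_edge 0.9 [317.8  98.2] [545.7 282.1  61.7]
tip 0.68 [317.8 192.7] [482.  267.6  79.5]
press 0.82 [317.6 100.2] [545.1 282.   48.5]
die 11699 z 42.88 x [-124.6  -63.1   -0.2] y [-39.6   3.9  39.6]
blade 2743 z 47.93 x [-89.3 -32.8  -0.3] y [-12.5  -0.9  11.1]
plate 2386 z 71.08 x [-55.   12.2  48.7] y [-41.7  -0.8  41.9]
grip 927 z 80.7 x [-90.  -72.  -55.1] y [-7.3 -0.6  6.1]
head 8526 z 120.21 x [ 1.7 23.1 46.2] y [-29.4   0.1  29.6]
arm 676 z 134.21 x [35.2 39.6 42.9] y [-11.7   0.3  12. ]
```

View pics/w5.png

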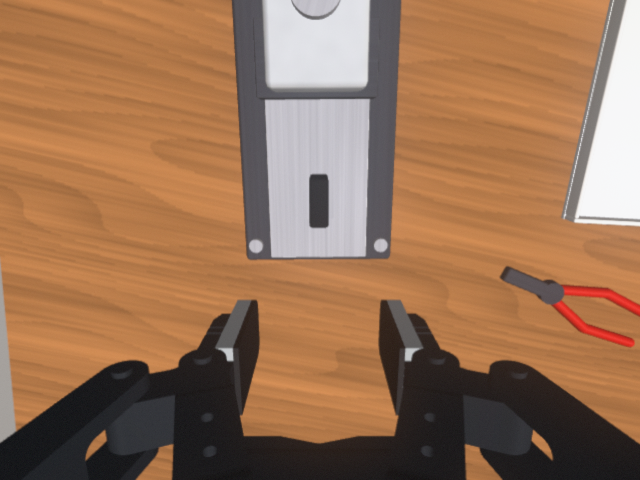

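```bash
python3 fit5.py w3.npz | tail -3
cat > pp.py <<'E'
from h import *
a=np.radians(13.2);ex=np.array([np.cos(a),np.sin(a)]);ey=np.array([-ex[1],ex[0]]);O=np.array([545.9,283.2])
def post(th):
    p=-np.pi/4-th; q=[50+60*np.cos(p),60*np.sin(p)]; return O+q[0]*ex+q[1]*ey, np.degrees(p)+13.2+180
if __name__=='__main__':
    for t in (0,.35,1.54,1.9): print(t,post(t))
E
python3 pp.py
```

```text
arm 1813 z 133.37 x [51.8 66.  77.2] y [-55.6 -32.8 -17.4]
arm 1523 lever rad 0.341 [ 67.  -35.5 133.4]
post 57 lever rad 0.441 [ 68.9 -52.5 163. ]
0 (array([645.57250672, 263.00019578]), np.float64(148.2))
0.35 (array([631.63938621, 247.43148934]), np.float64(128.14647717042118))
1.54 (array([564.54675556, 242.67461724]), np.float64(59.964499549853215))
1.9 (array([548.17375978, 256.58389036]), np.float64(39.33801892514359))
```

```bash
python3 plan.py "634 250 255 130 24 50"
```

```text
0.235 0.072 -0.004 0.003 0.002 -0.814 50;0.227 0.091 -0.003 0 0 -0.813 50;0.219 0.111 -0.004 0 0 -0.814 50;0.209 0.129 -0.004 0 0 -0.814 50;0.197 0.146 -0.003 0 0 -0.814 50;0.184 0.162 -0.004 0 0 -0.813 50;0.17 0.177 -0.004 0 0 -0.814 50;0.153 0.191 -0.003 0 0 -0.814 50
0.137 0.204 -0.004 0 0 -0.814 50;0.119 0.215 -0.003 0 0 -0.813 50;0.101 0.223 -0.004 0 0 -0.814 50;0.081 0.232 -0.004 0 0 -0.814 50;0.061 0.238 -0.003 0 0 -0.814 50;0.04 0.241 -0.004 0 0 -0.813 50;0.02 0.245 -0.004 0 0 -0.814 50;-0.001 0.245 -0.003 0 0 -0.814 50
-0.022 0.245 -0.004 0 0 -0.814 50;-0.042 0.241 -0.004 0 0 -0.813 50;-0.064 0.237 -0.003 0 0 -0.814 50;-0.083 0.231 -0.004 0 0 -0.814 50;-0.102 0.223 -0.003 0 0 -0.814 50;-0.121 0.214 -0.004 0 0 -0.813 50;-0.139 0.202 -0.004 0 0 -0.814 50;-0.155 0.19 -0.003 0 0 -0.814 50
```

Emit:
apply_moves --targets "0.23 0.07 0 0 0 -0.81 50;0.23 0.09 0 0 0 -0.81 50;0.22 0.11 0 0 0 -0.81 50;0.21 0.13 0 0 0 -0.81 50;0.2 0.15 0 0 0 -0.81 50;0.18 0.16 0 0 0 -0.81 50;0.17 0.18 0 0 0 -0.81 50;0.15 0.19 0 0 0 -0.81 50"

```text
time_s: 18.08
tcp_pos: [516.8, 258.4, 252.3]
ee_rot: [180.0, 0.0, 51.9]
wrist_force: [-0.5, 0.4, -0.5]
opening: 0.589
gripper_force: 0.0
```

Emit:
apply_moves --targets "0.14 0.2 0 0 0 -0.81 50;0.12 0.21 0 0 0 -0.81 50;0.1 0.22 0 0 0 -0.81 50;0.08 0.23 0 0 0 -0.81 50;0.06 0.24 0 0 0 -0.81 50;0.04 0.24 0 0 0 -0.81 50;0.02 0.24 0 0 0 -0.81 50;0 0.24 0 0 0 -0.81 50"

```text
time_s: 18.75
tcp_pos: [575.0, 254.1, 252.2]
ee_rot: [-180.0, 0.0, 90.8]
wrist_force: [1.3, 0.4, -1.2]
opening: 0.584
gripper_force: 0.0
```

Emit:
apply_moves --targets "-0.02 0.24 0 0 0 -0.81 50;-0.04 0.24 0 0 0 -0.81 50;-0.06 0.24 0 0 0 -0.81 50;-0.08 0.23 0 0 0 -0.81 50;-0.1 0.22 0 0 0 -0.81 50;-0.12 0.21 0 0 0 -0.81 50;-0.14 0.2 0 0 0 -0.81 50;-0.16 0.19 0 0 0 -0.81 50"

```text
time_s: 19.42
tcp_pos: [633.3, 249.5, 252.2]
ee_rot: [-180.0, 0.0, 129.7]
wrist_force: [-0.7, 0.4, -0.7]
opening: 0.588
gripper_force: 0.0
```

```bash
python3 c3.py w6; python3 fit5.py w6.npz
python3 - <<'E'
from h import *
z=np.load('w6.npz');cp=(z['K'],z['D'],z['M']);P=cloud(cp,z['d']).reshape(-1,3)
S=P[(P[:,2]>164)&(P[:,2]<178)&(np.hypot(P[:,0]-632,P[:,1]-248)<40)]
print(len(S),np.median(S[:,2]),cv2.minEnclosingCircle(S[:,:2].astype(np.float32)),S.mean(0))
E
```

```text
[633.6 249.2 251.8] [-1.7996e+02  1.0000e-02  1.2947e+02] 19.5167
press 0.81 [302. 127.] 33668 [582.8 296.1 118.9] [ 19.2 118.9 134.7]
die 0.63 [175.  47.] 12775 [475.5 264.   42.9] [41.7 42.9 44.2]
plate 0.69 [299.  72.] 1471 [567.1 322.2  71. ] [69.7 71.  72.5]
gauge 0.86 [185.  72.] 4190 [492.9 270.5  48.5] [46.9 48.5 81.5]
die 0.57 [262.3 109.8] [557.9 288.7 118.9]
hub 0.63 [313.8 145.5] [594.4 292.8 133.7]
post 0.76 [317.5 250.5] [628.5 255.1 170.4]
press 0.56 [263.1 106.3] [557.2 290.9 120.7]
die 12471 z 42.91 x [-124.8  -71.6  -11.1] y [-39.7   5.9  39.3]
blade 2608 z 47.94 x [-89.6 -40.2 -11. ] y [-12.8  -0.   11. ]
plate 1599 z 70.98 x [-75.3  20.7  48.9] y [-41.7  34.9  41.9]
grip 2063 z 81.14 x [-90.4 -61.5 125.9] y [-8.2 -0.4  8.7]
head 13214 z 120.13 x [ 2.1 42.  96.3] y [-29.2   4.2  29.7]
arm 3559 z 133.79 x [36.1 56.3 79. ] y [-50.1  -9.5  13.2]
post 741 z 171.99 x [68.8 75.9 83.8] y [-60.4 -52.  -45.3]
arm 1125 lever rad 0.331 [ 67.2 -35.2 133.3]
post 811 lever rad 0.326 [ 75.8 -51.8 170.8]
756 171.97791699388787 ((632.4231567382812, 249.14219665527344), 7.962217807769775) [631.66660333 249.84943962 171.46200261]
```

View pics/w6.png

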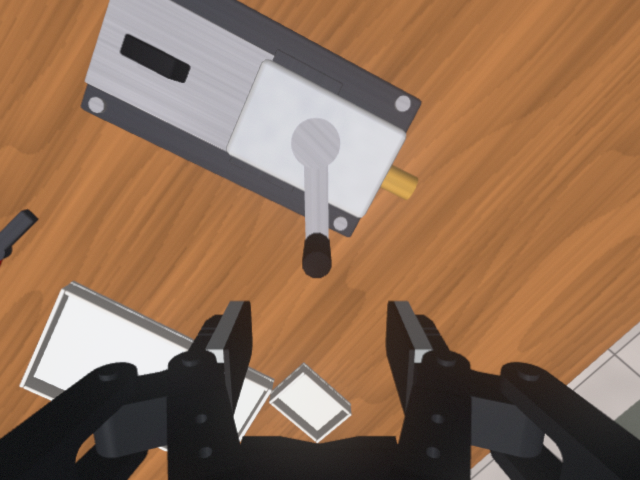

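The post is at (317,255), with its top at z=172 and lever ≈0.33 rad. The gap is 10.2 mm, so the target is ≈1.87 rad. I'll descend and cage the post loosely.

Emit:
apply_moves --targets "0.03 -0.02 0.6 0 0 0 50;0 0 0.7 0 0 0 50;0 0 0.7 0 0 0 50;0 0 0.7 0 0 0 50;0 0 0.4 0 0 0 40;0 0 0 0 0 0 30;0 0 0 0 0 0 21;0 0 0 0 0 0 20" --squeeze 20

```text
time_s: 20.78
tcp_pos: [632.6, 250.0, 160.6]
ee_rot: [179.9, 0.1, 129.5]
wrist_force: [-0.3, -0.0, 0.1]
opening: 0.233
gripper_force: 0.0
```

```bash
python3 s.py | tail -1
cat > arc.py <<'E'
# arc th_end n hand z : arc rows from measured pose angle about hub
import sys
from h import *; from pp import *
th1,n,hand,zt=float(sys.argv[1]),int(sys.argv[2]),sys.argv[3],float(sys.argv[4])
o=ctrl.get_obs();p=np.array(o['tcp_pos']);cr=R.from_euler('xyz',o['ee_rot'],degrees=True)
H=O+50*ex; v=p[:2]-H; th0=-np.pi/4-(np.arctan2(v[1],v[0])-a)
print('now th',th0.round(3),'r',np.hypot(*v).round(1))
cp=p.copy()
for i in range(1,n+1):
    xy,yw=post(th0+(th1-th0)*i/n); g=np.r_[xy,p[2]+(zt-p[2])*i/n]; gr=R.from_euler('xyz',[180,0,yw],degrees=True)
    s=(cr.inv().apply(g-cp)/30).round(2);w=((cr.inv()*gr).as_rotvec(degrees=True)/6).round(2)
    print(' '.join('%g'%(x+0) for x in[*s,*w]),hand,end=';\n' if i%8==0 else ';')
    cp=cp+cr.apply(s*30);cr=cr*R.from_rotvec(w*6,degrees=True)
E
python3 arc.py 1.4 16 20 158
```

```text
[632.5 250.  160.8] [1.799e+02 1.000e-01 1.295e+02] [-0.1 -0.3  0.4] 20.93 0.24 0.0
now th 0.311 r 58.6
-0.05 -0.14 0.01 0.02 0.01 0.5 20;0.01 -0.13 0 0 0 0.65 20;0 -0.14 0.01 0 0 0.65 20;0.01 -0.13 0 0 0 0.65 20;0 -0.14 0.01 0 0 0.65 20;0.01 -0.14 0 0 0 0.65 20;0 -0.13 0.01 0 0 0.65 20;0.01 -0.14 0.01 0 0 0.65 20;
0 -0.13 0 0 0 0.65 20;0.01 -0.14 0.01 0 0 0.65 20;0 -0.14 0 0 0 0.65 20;0.01 -0.13 0.01 0 0 0.65 20;0 -0.14 0.01 0 0 0.65 20;0.01 -0.13 0 0 0 0.65 20;0 -0.14 0.01 0 0 0.65 20;0 -0.13 0 0 0 0.65 20;
```

Emit:
apply_moves --targets "-0.05 -0.14 0.01 0 0 0.5 20;0.01 -0.13 0 0 0 0.65 20;0 -0.14 0.01 0 0 0.65 20;0.01 -0.13 0 0 0 0.65 20;0 -0.14 0.01 0 0 0.65 20;0.01 -0.14 0 0 0 0.65 20;0 -0.13 0.01 0 0 0.65 20;0.01 -0.14 0.01 0 0 0.65 20"

```text
time_s: 21.6
tcp_pos: [604.7, 235.3, 159.6]
ee_rot: [179.7, 0.0, 99.0]
wrist_force: [2.3, -0.8, 2.3]
opening: 0.237
gripper_force: 1.2
```

Emit:
apply_moves --targets "0 -0.13 0 0 0 0.65 20;0.01 -0.14 0.01 0 0 0.65 20;0 -0.14 0 0 0 0.65 20;0.01 -0.13 0.01 0 0 0.65 20;0 -0.14 0.01 0 0 0.65 20;0.01 -0.13 0 0 0 0.65 20;0 -0.14 0.01 0 0 0.65 20;0 -0.13 0 0 0 0.65 20"

```text
time_s: 22.27
tcp_pos: [572.7, 238.5, 158.3]
ee_rot: [179.8, -0.1, 67.8]
wrist_force: [2.1, -1.3, 1.1]
opening: 0.232
gripper_force: 1.2
```

```bash
python3 s.py | tail -1;python3 c3.py w7 | grep -E "plate|lever|post"; python3 fit5.py w7.npz; python3 arc.py 1.83 8 20 159
```

```text
[572.  238.8 157.7] [179.9  -0.   68.1] [1.  0.  0.5] 22.42 0.234 0.3739724960178137
plate 0.78 [229. 109.] 1013 [560.9 327.3  65.9] [64.8 65.9 67.1]
lever 0.65 [320. 226.] 13153 [584.  269.5 134.3] [132.6 134.3 172.4]
post 0.97 [323.  335.6] [577.2 245.3 166.8]
die 15439 z 42.87 x [-124.8  -74.8  -23.2] y [-39.6  12.6  39.7]
blade 3120 z 47.89 x [-90.2 -44.2 -21.4] y [-12.6   0.3  11.2]
plate 1466 z 65.98 x [-66.1  16.1  88.7] y [-41.6  38.5  42. ]
grip 3746 z 81.31 x [-90.  106.6 126.2] y [-8.3 -0.1  8.7]
head 31801 z 120.17 x [ 2.9 60.  96.4] y [-28.9   5.2  29.7]
arm 9148 z 133.87 x [16.3 42.  62.5] y [-48.4  -8.8  13.3]
post 4339 z 172.03 x [ 1.  18.7 38.4] y [-64.7 -48.4 -31.3]
arm 2857 lever rad 1.356 [ 28.6 -33.4 133.3]
post 5842 lever rad 1.35 [ 19.1 -46.9 170.3]
now th 1.403 r 60.4
0.02 -0.11 -0.01 0 0 0.54 20;0 -0.1 -0.01 0 0 0.51 20;0 -0.11 -0.01 0 0 0.51 20;0.01 -0.11 -0.01 0 0 0.51 20;0 -0.1 -0.01 0 0 0.5 20;0 -0.11 -0.01 0 0 0.51 20;0 -0.11 -0.01 0 0 0.51 20;0.01 -0.1 -0.01 0 0 0.51 20;
```

```bash
python3 arc.py 1.9 8 20 159
```

```text
now th 1.403 r 60.4
0.02 -0.12 -0.01 0 0 0.62 20;0 -0.13 -0.01 0 0 0.59 20;0.01 -0.12 -0.01 0 0 0.6 20;0 -0.13 -0.01 0 0 0.59 20;0 -0.12 -0.01 0 0 0.59 20;0.01 -0.12 -0.01 0 0 0.6 20;0 -0.13 -0.01 0 0 0.59 20;0 -0.12 -0.01 0 0 0.59 20;
```

Emit:
apply_moves --targets "0.02 -0.12 -0.01 0 0 0.62 20;0 -0.13 -0.01 0 0 0.59 20;0.01 -0.12 -0.01 0 0 0.6 20;0 -0.13 -0.01 0 0 0.59 20;0 -0.12 -0.01 0 0 0.59 20;0.01 -0.12 -0.01 0 0 0.6 20;0 -0.13 -0.01 0 0 0.59 20;0 -0.12 -0.01 0 0 0.59 20"

```text
time_s: 23.78
tcp_pos: [547.3, 255.9, 158.1]
ee_rot: [-180.0, 0.2, 39.2]
wrist_force: [1.6, -1.7, -2.5]
opening: 0.239
gripper_force: 1.4
```

```bash
python3 s.py | tail -1;python3 c3.py w8 | grep -E "plate|post"; python3 fit5.py w8.npz; python3 arc.py 1.9 1 20 159
```

```text
[547.3 256.5 158.6] [-1.80e+02  1.00e-01  3.94e+01] [-0.7 -0.  -0.8] 23.93 0.235 0.0
plate 0.85 [229. 163.] 973 [564.6 326.8  65.8] [64.2 65.8 67.3]
post 0.85 [322.  336.4] [554.9 259.7 166.6]
die 7293 z 42.84 x [-121.5  -58.8  -24.2] y [-38.5  23.3  39.7]
blade 2441 z 47.88 x [-89.8 -42.2 -22.4] y [-12.6   1.3  11.1]
plate 1352 z 65.92 x [-56.6  17.5  49.5] y [-41.7  38.4  42. ]
grip 2490 z 81.4 x [-83.2 107.1 122.8] y [-8.4 -0.3  8.7]
head 29840 z 120.17 x [ 3.2 64.5 96.6] y [-29.2   5.3  29.7]
arm 8934 z 133.85 x [-0.3 40.4 62.6] y [-30.8  -6.9  13.3]
post 3753 z 171.7 x [-15.9  -0.1  13.5] y [-44.7 -27.8  -3.5]
arm 2827 lever rad 1.863 [ 15.  -18.8 133.3]
post 5729 lever rad 1.86 [  0.4 -26.  170.4]
now th 1.9 r 60.3
0.01 0 0 0 0 0 20;
```

Lever ≈1.863 rad, so the nip should be ≈8 N. I'll open the fingers and rise.

Emit:
apply_moves --targets "0 0 0 0 0 0 35;0 0 0 0 0 0 50;0 0 0 0 0 0 50;0 0 -0.4 0 0 0 50;0 0 -0.7 0 0 0 50;0 0 -0.8 0 0 0 50;0 0 -0.8 0 0 0 50;0 0 -0.6 0 0 0 50"

```text
time_s: 25.3
tcp_pos: [548.3, 256.6, 260.2]
ee_rot: [179.9, -0.1, 39.3]
wrist_force: [0.8, 1.5, 0.1]
opening: 0.592
gripper_force: 0.0
```

```bash
python3 s.py | tail -1; python3 plan.py "471 265.3 250 13 6 45" "471 265.3 250 13 2 45"
```

```text
[548.5 256.7 259.4] [179.9  -0.2  39.3] [-0.1 -0.6 -1.5] 25.45 0.588 0.0
-0.303 -0.31 0.051 0.012 -0.026 0.732 45;-0.326 -0.286 0.052 0 0 0.731 45;-0.346 -0.26 0.053 0 0 0.732 45;-0.366 -0.233 0.052 0 -0.001 0.732 45;-0.382 -0.204 0.053 0 0 0.732 45;-0.396 -0.175 0.052 0 0 0.731 45;0 0 0 0 0 0 45;0 0 0 0 0 0 45
```

Emit:
apply_moves --targets "-0.3 -0.31 0.05 0 -0.02 0.73 45;-0.33 -0.29 0.05 0 0 0.73 45;-0.35 -0.26 0.05 0 0 0.73 45;-0.37 -0.23 0.05 0 0 0.73 45;-0.38 -0.2 0.05 0 0 0.73 45;-0.4 -0.18 0.05 0 0 0.73 45;0 0 0 0 0 0 45;0 0 0 0 0 0 45"

```text
time_s: 26.12
tcp_pos: [469.7, 264.9, 248.2]
ee_rot: [179.9, 0.2, 13.2]
wrist_force: [0.5, -0.2, 0.3]
opening: 0.525
gripper_force: 0.0
```

```bash
python3 c3.py w9 | head -1; python3 fit5.py w9.npz
python3 - <<'E'
from h import *
z=np.load('w9.npz');cp=(z['K'],z['D'],z['M']);P=cloud(cp,z['d']).reshape(-1,3)
S=P[(P[:,2]>78)&(P[:,2]<84)&(np.hypot(P[:,0]-475,P[:,1]-266)<30)]
print(cv2.minAreaRect(S[:,:2].astype(np.float32)))
E
python3 plan.py "473 265.7 130 13 5 45" "473 265.7 75 13 3 40" "473 265.7 75 13 2 40"
```

```text
[470.6 264.8 248.6] [1.7992e+02 1.5000e-01 1.3170e+01] 26.2167
die 11125 z 42.86 x [-124.1  -64.2   -1.1] y [-39.6   7.6  39.6]
blade 2669 z 47.9 x [-89.6 -33.1  -0.7] y [-12.7  -0.8  11.1]
plate 1666 z 65.9 x [-55.3  19.4  49.2] y [-41.7  11.2  41.9]
grip 912 z 80.69 x [-91.  -72.1 -55.1] y [-7.4 -0.8  5.8]
head 7581 z 120.16 x [ 2.  28.6 58.8] y [-29.5   8.6  29.7]
arm 4145 z 133.75 x [-1.9 36.3 55.3] y [-29.2  -8.7  13.4]
post 944 z 172.08 x [-10.5  -2.9   4.3] y [-35.9 -28.3 -21.1]
arm 1527 lever rad 1.873 [ 15.4 -18.2 133.2]
post 979 lever rad 1.87 [ -3.1 -28.1 171.6]
((474.9869384765625, 265.66717529296875), (36.15317153930664, 13.277077674865723), 12.868188858032227)
0.021 -0.002 0.794 0.011 0.02 0.002 45;0.02 0 0.795 0 0 0.002 45;0.019 -0.001 0.794 0 0 0.002 45;0.02 -0.001 0.794 0 0 0.002 45;0.02 0 0.795 0 0 0.002 45;0 0 0.611 0 0 0 40;0 0 0.611 0 0 0 40;0 0 0.611 0 0 0 40
0 0 0 0 0 0 40;0 0 0 0 0 0 40
```

Emit:
apply_moves --targets "0.02 0 0.79 0 0 0 45;0.02 0 0.79 0 0 0 45;0.02 0 0.79 0 0 0 45;0.02 0 0.79 0 0 0 45;0.02 0 0.79 0 0 0 45;0 0 0.61 0 0 0 40;0 0 0.61 0 0 0 40;0 0 0.5 0 0 0 40"

```text
time_s: 27.48
tcp_pos: [472.4, 265.2, 77.7]
ee_rot: [179.9, 0.2, 13.1]
wrist_force: [0.2, 1.1, 0.2]
opening: 0.47
gripper_force: 0.0
```

```bash
python3 s.py
```

```text
[472.4 265.2  77.7] [179.9   0.2  13.1] [0.2 1.1 0.2] 27.48 0.47 0.0
[471.  264.6  75.2] [179.9   0.4  13.1] [-0.8 -0.1 -2.1] 27.53 0.467 0.0
[471.3 264.7  76.8] [179.9   0.4  13.1] [-0.4  0.6  0.3] 27.58 0.467 0.0
[472.2 265.1  78.3] [179.9   0.3  13.1] [ 0.1  0.1 -0.3] 27.63 0.468 0.0
```

Emit:
apply_moves --targets "0 0 0.04 0 0 0 25;0 0 0 0 0 0 10;0 0 0 0 0 0 6;0 0 0 0 0 0 6;0 0 0 0 0 0 6;0 0 0 0 0 0 6;0 0 0 0 0 0 6;0 0 0 0 0 0 6" --squeeze 70

```text
time_s: 28.3
tcp_pos: [473.4, 265.7, 79.2]
ee_rot: [180.0, -0.0, 13.1]
wrist_force: [-0.6, -0.5, 6.4]
opening: 0.151
gripper_force: 69.7
```

```bash
python3 s.py|tail -2
```

```text
[473.4 265.7  79.1] [180.   -0.   13.1] [-1.4 -0.1  5.9] 28.4 0.149 69.68325018882751
[473.4 265.7  79.1] [180.   -0.   13.1] [-1.2  1.3  7.1] 28.45 0.143 69.68247413635254
```

Emit:
apply_moves --targets "-0.1 0 0 0 0 0 6;-0.15 0 0 0 0 0 6;-0.2 0 0 0 0 0 6;-0.2 0 0 0 0 0 6;-0.2 0 0 0 0 0 6;-0.15 0 0 0 0 0 6;-0.1 0 0 0 0 0 6;-0.1 0 0 0 0 0 6"

```text
time_s: 29.12
tcp_pos: [440.9, 258.1, 79.1]
ee_rot: [180.0, -0.4, 13.0]
wrist_force: [9.3, 1.9, -1.6]
opening: 0.152
gripper_force: 68.7
```

```bash
python3 s.py
```

```text
[440.9 258.1  79.1] [180.   -0.4  13. ] [ 9.3  1.9 -1.6] 29.12 0.152 68.654944896698
[440.5 257.9  79.2] [180.   -0.3  13. ] [ 6.2  2.9 -1.3] 29.17 0.145 68.74668002128601
[440.5 258.   79.1] [180.   -0.3  13. ] [ 6.5  1.8 -0.2] 29.22 0.152 68.80619645118713
[440.5 257.9  79.1] [180.   -0.3  13. ] [6.4 1.6 0.2] 29.27 0.145 68.82947087287903
```

```bash
python3 plan.py "396.7 247.8 79.1 13 4 6" "396.7 247.8 120 13 2 6" "410 140 150 12 5 6" "564 -6 150 9.6 9 6" "564 -6 60 9.6 4 6"
```

```text
-0.374 0 -0.002 0.004 -0.048 0.002 6;-0.375 0 0.001 0 0 0.001 6;-0.374 0 0 0 0 0.002 6;-0.374 0.001 0 0 0 0.002 6;0 0 -0.681 0 0 0 6;0 0 -0.682 0 0 0 6;-0.075 0.72 -0.2 0 0 0.033 6;-0.073 0.721 -0.2 0 0 0.034 6
-0.07 0.72 -0.2 0 0 0.033 6;-0.068 0.721 -0.2 0 0 0.033 6;-0.066 0.721 -0.2 0 0 0.033 6;0.445 0.648 0 0 0 0.044 6;0.449 0.645 0 0 0 0.045 6;0.451 0.643 0 0 0 0.044 6;0.455 0.642 0 0 0 0.045 6;0.457 0.639 0 0 0 0.044 6
0.461 0.637 0 0 0 0.045 6;0.463 0.635 0 0 0 0.044 6;0.467 0.632 0 0 0 0.045 6;0.469 0.631 0 0 0 0.044 6;0 0 0.75 0 0 0 6;0 0 0.75 0 0 0 6;0 0 0.75 0 0 0 6;0 0 0.75 0 0 0 6
```

Emit:
apply_moves --targets "-0.2 0 0 0 0 0 6;-0.3 0 0 0 0 0 6;-0.4 0 0 0 0 0 6;-0.4 0 0 0 0 0 6;-0.2 0 -0.6 0 0 0 6;0 0 -0.7 0 0 0 6;-0.07 0.72 -0.2 0 0 0.03 6;-0.07 0.72 -0.2 0 0 0.03 6"

```text
time_s: 29.93
tcp_pos: [399.6, 204.2, 130.2]
ee_rot: [179.9, 0.0, 12.8]
wrist_force: [0.1, -1.3, -1.1]
opening: 0.143
gripper_force: 68.8
```

Emit:
apply_moves --targets "-0.07 0.72 -0.2 0 0 0.03 6;-0.07 0.72 -0.2 0 0 0.03 6;-0.07 0.72 -0.2 0 0 0.03 6;0.45 0.65 0 0 0 0.04 6;0.45 0.65 0 0 0 0.04 6;0.45 0.64 0 0 0 0.04 6;0.46 0.64 0 0 0 0.04 6;0.46 0.64 0 0 0 0.04 6"

```text
time_s: 30.6
tcp_pos: [494.1, 57.7, 147.2]
ee_rot: [179.9, 0.1, 10.9]
wrist_force: [-0.1, 0.6, -1.7]
opening: 0.148
gripper_force: 68.8
```

Emit:
apply_moves --targets "0.46 0.64 0 0 0 0.04 6;0.46 0.64 0 0 0 0.04 6;0.47 0.63 0 0 0 0.04 6;0.47 0.63 0 0 0 0.04 6;0 0 0 0 0 0 6;0 0 0 0 0 0 6;0 0 0 0 0 0 6;0 0 0 0 0 0 6"

```text
time_s: 31.27
tcp_pos: [561.7, -5.3, 147.0]
ee_rot: [180.0, 0.2, 10.0]
wrist_force: [0.4, 0.3, -2.2]
opening: 0.144
gripper_force: 68.8
```

```bash
python3 s.py|tail -1
python3 - <<'E'
from h import *
im,d,cp=snap('wrist');P=cloud(cp,d)
im,d,ct=snap('top','t2.png')
r=spotter.regions_of('top','tray')[0];g=r['region'].astype(np.uint8);c=max(cv2.findContours(g,0,1)[0],key=cv2.contourArea).reshape(-1,2);print(r['score'],cv2.minAreaRect(atz(ct,c,15)[:,:2].astype(np.float32)))
Q=P.reshape(-1,3);S=Q[(Q[:,2]>2)&(Q[:,2]<7)&(abs(Q[:,0]-614)<130)&(abs(Q[:,1])<80)];print('floor z',np.median(S[:,2]),np.percentile(S[:,1],[1,99]),np.percentile(S[:,0],[1,99]))
o=ctrl.get_obs();T=(Q-o['tcp_pos'])@R.from_euler('xyz',o['ee_rot'],degrees=True).as_matrix();T=T[(abs(T[:,1])<14)&(T[:,0]>25)&(T[:,0]<105)&(T[:,2]<45)];print('blade top below tcp',np.polyfit(T[:,0],T[:,2],1))
E
python3 plan.py "564 -6 60 9.6 5 6" "564 -6 42 9.6 3 6"
```

```text
[562.1  -5.3 147.3] [1.799e+02 1.000e-01 1.010e+01] [ 0.3  0.  -1.6] 31.42 0.144 68.78163456916809
0.92 ((528.8345947265625, 8.242393493652344), (62.17475509643555, 85.05165100097656), 0.03085818700492382)
floor z 4.242942472388677 [-65.64173626  65.67062654] [509.34918961 705.00968656]
blade top below tcp [9.87331197e-04 3.12477299e+01]
0.011 0.004 0.582 0.013 0.019 0.014 6;0.01 0.004 0.582 0 0 0.015 6;0.01 0.005 0.581 0 0 0.014 6;0.01 0.004 0.582 0 0 0.014 6;0.01 0.005 0.582 0 0 0.015 6;0 0 0.2 0 0 0 6;0 0 0.2 0 0 0 6;0 0 0.2 0 0 0 6
```

Emit:
apply_moves --targets "0.01 0 0.58 0 0 0.01 6;0.01 0 0.58 0 0 0.01 6;0.01 0 0.58 0 0 0.01 6;0.01 0 0.58 0 0 0.01 6;0.01 0 0.58 0 0 0.01 6;0 0 0.3 0 0 0 6;0 0 0.2 0 0 0 6;0 0 0.08 0 0 0 6"

```text
time_s: 32.23
tcp_pos: [563.6, -5.8, 42.1]
ee_rot: [179.9, 0.2, 9.7]
wrist_force: [0.6, -0.0, -1.3]
opening: 0.149
gripper_force: 68.8
```

```bash
python3 s.py
```

```text
[563.6  -5.8  42.1] [179.9   0.2   9.7] [ 0.6 -0.  -1.3] 32.23 0.149 68.81011605262756
[563.8  -5.8  42.4] [1.799e+02 1.000e-01 9.700e+00] [-0.8 -0.5 -0.4] 32.28 0.148 68.80914330482483
[564.   -5.9  42.9] [1.799e+02 1.000e-01 9.700e+00] [-1.4  0.2 -2. ] 32.33 0.146 68.8103699684143
[564.3  -5.9  43.4] [1.799e+02 1.000e-01 9.700e+00] [ 0.2  0.5 -1.4] 32.38 0.145 68.81123185157776
```

Lower 2.5 mm more, release and rise.

Emit:
apply_moves --targets "0 0 0.06 0 0 0 6;0 0 0.03 0 0 0 6;0 0 0 0 0 0 6;0 0 0 0 0 0 20;0 0 0 0 0 0 35;0 0 0 0 0 0 40;0 0 0 0 0 0 40;0 0 -0.3 0 0 0 40"

```text
time_s: 33.05
tcp_pos: [562.8, -5.8, 47.9]
ee_rot: [180.0, 0.3, 9.7]
wrist_force: [-0.1, 0.1, -1.0]
opening: 0.469
gripper_force: 0.0
```

Emit:
apply_moves --targets "0 0 -0.6 0 0 0 40;0 0 -0.8 0 0 0 40;0 0 -0.8 0 0 0 40;0 0 -0.8 0 0 0 40;0 0 -0.8 0 0 0 40;0 0 -0.8 0 0 0 40;0 0 -0.3 0 0 0 40;0 0 0 0 0 0 40"

```text
time_s: 33.72
tcp_pos: [565.3, -5.8, 198.9]
ee_rot: [179.8, -0.2, 9.7]
wrist_force: [0.7, 0.1, 1.1]
opening: 0.468
gripper_force: 0.0
```

```bash
python3 s.py|tail -1
python3 - <<'E'
from h import *
snap('side','s2.png')
im,d,cp=snap('wrist','w10.png');P=cloud(cp,d).reshape(-1,3)
S=P[(P[:,2]>7.2)&(P[:,2]<12)&(abs(P[:,0]-614)<95)&(abs(P[:,1])<25)];print(np.median(S[:,2]),cv2.minAreaRect(S[:,:2].astype(np.float32)))
S=P[(P[:,2]>38)&(P[:,2]<46)&(abs(P[:,0]-566)<30)&(abs(P[:,1])<35)];print(np.median(S[:,2]),cv2.minAreaRect(S[:,:2].astype(np.float32)))
E
```

```text
[563.3  -5.5 194.6] [180.    0.3   9.7] [-0.4 -0.3 -0.1] 33.87 0.466 0.0
9.256521323528887 ((615.343017578125, 2.0056095123291016), (135.9476318359375, 24.040781021118164), 9.861924171447754)
42.06978475108707 ((566.364990234375, -6.434307098388672), (35.84196853637695, 13.680732727050781), 10.348013877868652)
```

View pics/w10.png

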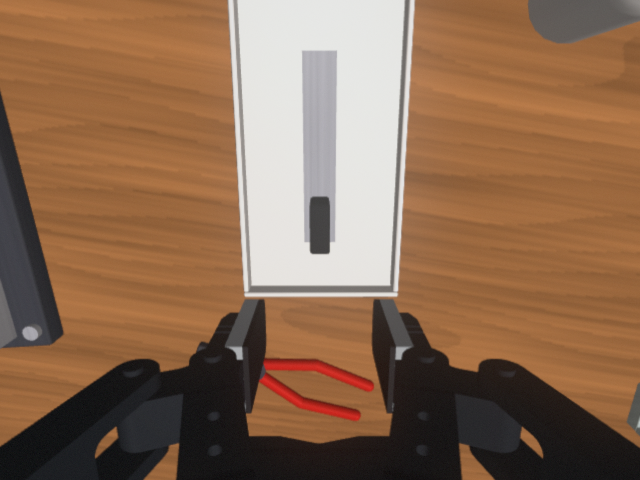

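The gauge lies flat, centred in the tray, with its grip at (319,225) and its tip at (319,52). I'll hand in.

```bash
python3 -c "
from bench import ctrl
print(ctrl.hand_in())"
```

```text
the job is handed in; nothing more can be done
None
```

The job is handed in, but no verdict came back: the lever is set at about 1.87 rad (about 8 N by the spring figures), the nipped blade drew out with about 6–9 N of drag, and the square-ended gauge lies flat in the white tray.

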